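# Hang a slide rack on the dipping stand and hoist it out of its staining dish

### The job

The hook arm of the dipping stand was left raised: press its front bar down to its lower stop. Then slide the staining dish, with the slide rack standing in it, between the foot's rails until it meets the stop, so that the arm's peg goes through the eye of the rack's wire bail. Then press the lever pad all the way down, so that the rack is hoisted out and stays hanging still on the peg above the dish; do not tip the dish or disturb the specimen cups and the timer.

Things in the scene. Friction and masses are not known exactly. Their poses are not given: they have to be found in the camera images.
- stand: Grey dipping stand, fixed (position varies): a U-shaped foot, its post at the closed end. Origin: middle of the dish bay on the desk, z up; x = the way the dish slides in, towards the post (robot's right). Rails 14 mm high, inner faces at y = +-56 mm, from x = -45 mm to the post; near face of the dish stop (a crossbar) at x = 48.5 mm; post and arm pivot at x = 150 mm, pivot 139 mm up.
- mouth (a point): Middle of the bay's open mouth, on the desk, at x = -85 mm of the stand, axes as the stand's. Here the rails' flared ends are 148 mm apart inside; they narrow to 112 mm over the next 40 mm and lead the dish in. Rails and stop are slippery.
- lift_arm (a joint): Angle of the hook arm about its level pivot, rad: 0 = front down on the lower stop, peg level at the eye's height; 0.56 = front up, lever down on the upper stop, peg tip tilted 0.56 rad upwards. The pivot is stiff: the arm stays where it is left, and pressing it over takes about 6 to 10 N. The arm is a flat bar 18 mm wide, with peg and collar in front and a black pad behind the post.
- peg (a point): Point on the axis of the round steel peg (8 mm thick, about 40 mm long) at the arm's front end, 10 mm before its collar (17 mm wide) and 30 mm from its free tip, which points to the bay's mouth. Moves with the arm. At arm angle 0 it is right over the stand's origin, 97 mm up, its axes parallel to the stand's (x along the peg to the post).
- lever_pad (a point): Centre of the upper face of the black press pad (46 x 40 mm), 127 mm behind the pivot on the arm; moves with the arm: about 185 mm above the desk at arm angle 0, about 115 mm at 0.56. The face leans up away from the post by 0.28 rad at angle 0, down as much at 0.56.
- front_bar (a point): Point on the upper face of the arm's flat bar, 85 mm before the pivot on the mouth's side, where the front can be pressed down; moves with the arm: about 119 mm above the desk at arm angle 0, about 166 mm at 0.56.
- dish: Open rectangular steel staining dish, loose, 96 mm (x) by 108 mm (y), 48 mm high, walls and floor 3 mm, about 0.8 kg. Origin: middle of its underside. At its -x end a flat lug 60 mm wide and 12 mm thick sticks out to x = -77 mm, 15 to 27 mm above the desk, to push at. It goes in with its +x end first; home, its origin and axes match the stand's, with 2 mm to each rail.
- rack: White slide rack, 74 (x) by 84 (y) by 24 mm, holding glass slides (29 mm high), about 0.2 kg, loose on the dish's floor with 6 to 9 mm of room all round, axes about as the dish's. Origin: middle of its underside. A rigid wire bail spans it across y at x = 0 and has an eye on top, 108 mm over the underside.
- eye (a point): Centre of the round eye at the top of the rack's bail, 92 mm above the rack's underside: clear opening 22 mm, wire 5 mm thick, the hole's axis along the rack's x.
- cup_a: Specimen cup with a yellow lid, 64 mm wide and high, beside the stand. Leave it alone. Origin: middle of its underside.
- cup_b: A second such cup, 64 mm wide and high, near the first. Leave it alone. Origin: middle of its underside.
- timer: White timer, 66 x 62 x 18 mm, lying near the lever end of the stand. Leave it alone. Origin: middle of its underside.

How it is judged:
On the way, in this order (a step that is already met when the one before it is completed fails the run):
1. the hook arm is pressed down to its lower stop (arm angle below 0.04 rad) (value of joint lift_arm below 0.04 rad), for 0.2 s.
2. the dish is home in the bay (within 8 mm of its place) with the rack still in it and the lowered peg through the eye (at least 8 mm of peg beyond it) (horizontal distance between dish and stand below 0.008 m and value of joint lift_arm below 0.06 rad and x of eye in the frame of peg between -0.022 and 0.016 m and y of eye in the frame of peg between -0.01 and 0.01 m and z of eye in the frame of peg between -0.012 and 0.012 m and height (world z) of rack below 0.012 m), for 0.2 s.
At the end, for the whole second after the job is handed in: The lever is down (arm angle over 0.48 of 0.56 rad); the rack hangs by its eye on the peg, upright within 0.25 rad, its underside more than 55 mm above the desk, clear of the dish and at rest; the dish stands flat in the bay within 15 mm of its place (value of joint lift_arm above 0.48 rad and x of eye in the frame of peg between -0.026 and 0.018 m and y of eye in the frame of peg between -0.012 and 0.012 m and height (world z) of rack above 0.055 m and angle between rack's own z axis and vertical below 0.25 rad and contact force between rack and dish below 0.05 N and horizontal distance between dish and stand below 0.015 m and angle between dish's own z axis and vertical below 0.05 rad and linear speed of rack below 0.05 m/s and angular speed of rack below 0.5 rad/s); the robot touches nothing.
It fails at once if the dish or the rack is tipped by more than 0.5 rad (angle between any of dish, rack's own z axis and vertical above 0.5 rad).
It fails at once if a cup or the timer is moved by more than 20 mm or a cup is tipped (distance of any of cup_a, cup_b, timer from where it was at the start of the episode above 0.02 m or angle between any of cup_a, cup_b's own z axis and vertical above 0.5 rad).
It also fails if it takes over 69 s, if anything falls off the work surface, if the arm or the gripper's body presses on something with over 40 N, if the wrist force passes 120 N, or if a joint passes its speed limit or range.

### The arm

A 6-joint arm with a two-finger parallel gripper is mounted at the origin on a cart in front of the work surface, level with it; the furniture and walls round the work are solid. World frame = base frame: x ahead of the robot, y to its left, z up, the work surface at z = 0. Lengths are in m, angles in rad, forces in N, time in s.
With the tool pointing down it reaches from about 0.3 to 0.775 m from the base axis. Payload 14.6 kg.
Tool frame: the origin (TCP) lies at the very end of the fingers, on their centre line; the grasp point (between the pads) lies 19 mm behind it; z points along the fingers, y is the line along which they close (so a half turn about z gives the same grasp; the last joint's range is limited). The gripper opens to 94 mm and grips with 3 to 60 N. Pads are 16 mm wide; open, the fingers measure 119 mm over their backs; the gripper's body (75 mm by 177 mm) begins 78 mm behind the grasp point.
Start: joints at [-1.204, 0.3, 1.521, -0, 1.321, -0.067], TCP at [0.231, -0.499, 0.176] pointing down, gripper open.
Joint ranges: [-3.03, 3.03], [-0.79, 2.21], [0.23, 2.52], [-1.04, 4.18], [0, 3.07], [-2.55, 2.55]. Speed limits (rad/s): [2.22, 2.22, 2.57, 3.14, 3.14, 3.14].

### API

Orientations are given as [roll, pitch, yaw] about the fixed x, y, z axes, in that order (R = Rz(yaw) Ry(pitch) Rx(roll)).
In Python, from station import status, vision, order, silhouettes gives the robot as it stands. The module is installed in compiled form; this text tells all that it offers.
- The arm moves only by the shell command python3 -m pendant 'ROWS' [FORCE]. ROWS is JSON, one flat list of numbers, 7 for each row, row after row: the shift along the tool's x, y, z in units of 500 mm (1.0 is 500 mm), then the turn, a rotation vector about the tool's x, y, z in units of 90 degrees (1.0 is 90 degrees), then the opening, from -1 (shut) to 1 (fully open). A call has 1 to 12 rows; each row is the pose to reach, as a shift and turn from the pose commanded when the call began, along the tool's axes at that moment; what a row does not reach only later rows make up. A row lasts 1/10 s, in which the tool goes at most 50 mm and 8.59 degrees, less where a joint would pass 70% of its speed; a pose out of reach is approached as far as the arm can. A call with a number of a shift or a turn outside -1 to 1 is refused whole. A call with a gripper value outside its range is refused whole. The fingers move at their own pace and stop on an object; FORCE is the grip in N (left out, the last holds). Time passes only in rows, so rows that repeat a pose let the fingers close. It gives the time, the measured TCP pose, the force, the opening and the grip force at its end, in the units of the state.
- status.get_obs(): the state, without advancing time (a new reading comes with each control period).
- vision.camera(name): name is "scene" or "top" or "wrist"; returns a dict with "pixels" (420x560x3 uint8, red, green, blue), "K" (3x3 intrinsics, pixels), "R" (3x3) and "t" (3): a world point X has camera coordinates R X + t. Camera axes: x right, y down, z forward; pixel columns grow to the right and rows downward; lengths in m; the calibration is good to about 2 mm. A picture is of the moment at which its call begins. There is no depth.
- order.hand_in(): hands the job in; it is judged then, once.
Trained networks look in a picture, given as the dict that the camera call returned (one of the last four; its "shot" number tells which), for a name from the list of things; names that differ only in an ending like _2 or _b are one class to them, and where a whole thing is asked for, a point or a joint stands for the part that bears it (a point fixed in the world has none). Each returns a list of dicts, best first, with "score" (0 to 1); they miss things now and then, are a little off and sometimes report something else, mostly with a low value. They report only what shows in the picture. A call takes as long as a camera call.
- silhouettes(target, picture): "region" (420x560 bool, what is visible of it) and "extent" ([left, top, right, bottom] in pixels, round what is visible of it).
The state is a dict: "time_s": time; "qpos": joint angles; "joint_vel": joint speeds; "tau": joint torques, N m; "ee_pos": TCP position; "eef_rot": TCP orientation; "force": force on the tool from outside, world axes, zero at the start; "moment": the same for the moment, N m; "grip_width": finger opening in m; "grip_force": force on a finger pad.
Only numpy, scipy, OpenCV 4.12 (cv2) and the standard library are available. Lean on these libraries where they do the work, as an engineer would, in place of code of your own. Each camera call takes 0.05 s, during which the arm holds its last target. There are 200 camera calls.

## Working session

There is one attempt and no reset: what is moved stays moved. The work goes in short steps, Python scripts to look and compute and a shell command to move; the robot and the scene stay as the last step left them, time stands still between calls to the robot, and variables do not carry over. Pictures are saved under pics/ and viewed, at most 10 in all, crops included, and the job is handed in when it is done.

```bash
mkdir -p pics
cat > h.py <<'E'
import numpy as np, cv2
from station import status, vision, order, silhouettes
E
python3 - <<'E'
from h import *
o=status.get_obs(); print(o['time_s'],o['ee_pos'],o['eef_rot'],o['force'])
for n in ['scene','top']:
    c=vision.camera(n); cv2.imwrite(f'pics/{n}0.png',c['pixels'][:,:,::-1])
    print(n,c['K'].tolist(),c['R'].round(4).tolist(),c['t'].round(4).tolist())
    for t in ['stand','dish','rack','eye','peg','lever_pad','front_bar','cup_a','timer','lift_arm']:
        r=silhouettes(t,c)
        print(t,[(round(d['score'],2),[int(x) for x in d['extent']],int(d['region'].sum())) for d in r[:3]])
E
```

```text
0.0 [ 0.23106925 -0.49875936  0.17538888] [-3.14040240e+00 -7.85495581e-05  4.33831884e-01] [-0.47155903  0.255506   -0.32678101]
scene [[446.45626114513135, 0.0, 279.09217218629766], [0.0, 446.45626114513135, 207.2927996008861], [0.0, 0.0, 1.0]] [[-0.8345, -0.5505, 0.0225], [-0.2669, 0.3682, -0.8906], [0.482, -0.7492, -0.4543]] [0.4812, 0.2608, 0.8004]
stand [(0.8, [259, 171, 383, 309], 3310)]
dish [(0.97, [221, 293, 299, 368], 2679)]
rack [(0.97, [235, 291, 291, 340], 1438)]
eye [(0.59, [239, 292, 290, 342], 1226)]
peg [(0.78, [311, 173, 385, 220], 753), (0.21, [240, 293, 285, 342], 1442)]
lever_pad [(0.74, [311, 170, 381, 224], 799)]
front_bar [(0.84, [307, 170, 384, 223], 787)]
cup_a [(0.92, [255, 219, 285, 251], 732), (0.66, [291, 206, 313, 240], 631), (0.16, [262, 172, 380, 308], 3289)]
timer [(0.65, [352, 209, 371, 229], 297)]
lift_arm [(0.9, [308, 169, 381, 219], 790)]
top [[493.72673650800806, 0.0, 287.19650542300525], [0.0, 493.72673650800806, 205.48865806176843], [0.0, 0.0, 1.0]] [[0.0564, -0.9984, 0.0044], [-0.9732, -0.0559, -0.2231], [0.223, 0.0083, -0.9748]] [-0.0208, 0.5885, 1.035]
stand [(0.76, [235, 221, 429, 300], 4185)]
dish [(0.88, [138, 240, 197, 294], 1305)]
rack [(0.94, [157, 245, 193, 287], 1299)]
eye [(0.74, [156, 245, 193, 287], 1320)]
peg [(0.89, [263, 250, 428, 279], 1828)]
lever_pad []
front_bar [(0.63, [260, 250, 432, 274], 1819)]
cup_a [(0.82, [281, 181, 311, 211], 663), (0.57, [333, 197, 358, 228], 651)]
timer [(0.49, [383, 249, 407, 281], 160)]
lift_arm [(0.71, [239, 224, 429, 301], 4442), (0.57, [260, 248, 426, 280], 1774)]
```

Run:
```python
import cv2
a=cv2.imread('pics/top0.png')[160:320,110:450]; cv2.imwrite('pics/topc.png',cv2.resize(a,None,fx=2.35,fy=2.35,interpolation=2))
a=cv2.imread('pics/scene0.png')[150:380,200:400]; cv2.imwrite('pics/scenec.png',cv2.resize(a,None,fx=2.6,fy=2.6,interpolation=2))
```

```text
(no output)
```

View pics/topc.png

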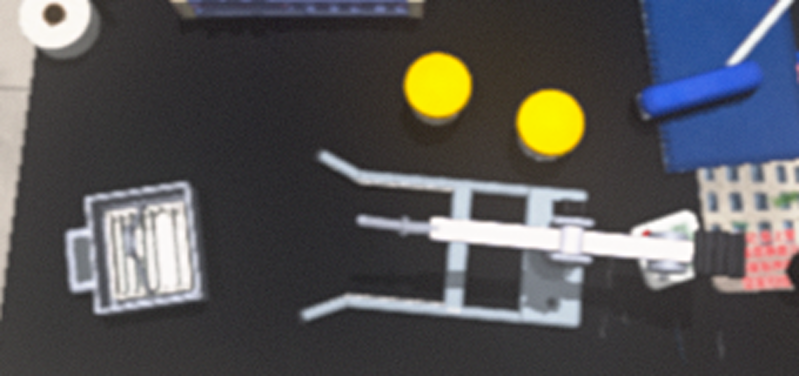

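View pics/scenec.png

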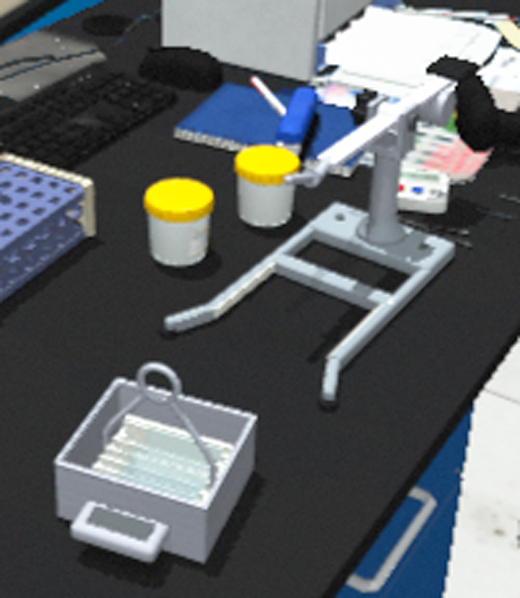

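The top crop shows the stand with its rails, bends at about (357,183) and (348,296), and the stop bar's left edge at x≈450. The dish rim corners are (85,190), (188,183), (206,298) and (97,313). The scene crop shows the same layout, with the eye at about (160,384) and the arm raised. Next I fit the poses from both views.

```bash
cat > fit.py <<'E'
from h import *
from scipy.optimize import least_squares
def place(p,P):
    x,y,a=p[:3]; c,s=np.cos(a),np.sin(a); P=np.array(P,float)
    return P@np.array([[c,s,0],[-s,c,0],[0,0,1]])+[x,y,0]
def proj(c,X):
    q=(X@c['R'].T+c['t'])@c['K'].T; return q[:,:2]/q[:,2:]
def fit(sets,p0):  # sets: (cam,P,uv)
    f=lambda p:np.concatenate([(proj(c,place(p,P))-uv).ravel() for c,P,uv in sets])
    r=least_squares(f,p0,loss='soft_l1'); return r.x,f(r.x).reshape(-1,2).round(1)
T=lambda L:np.array(L,float)/2.35+[110,160]
S=lambda L:np.array(L,float)/2.6+[200,150]
E
python3 - <<'E'
from fit import *
t=vision.camera('top');s=vision.camera('scene'); z=.014
st=[[.0485,.056,z],[.0485,-.056,z],[-.045,.056,z],[-.045,-.056,z]]
p,e=fit([(t,st,T([(453,190),(446,303),(357,183),(348,296)])),(s,st,S([(275,262),(375,302),(215,310),(332,352)]))],[.45,-.25,-1.57])
print('stand',p,np.degrees(p[2]),e.tolist())
h=.048
di=[[-.048,.054,h],[.048,.054,h],[.048,-.054,h],[-.048,-.054,h]]
d,e=fit([(t,di,T([(85,190),(188,183),(206,298),(97,313)])),(s,di,S([(57,460),(118,378),(257,415),(205,510)]))],[.45,.05,-1.57])
print('dish',d,np.degrees(d[2]),e.tolist())
for n,P in dict(mouth=[-.085,0,0],pad0=[.277,0,.185],fb=[.065,0,.119],post=[.15,0,.139],lugdish=0).items():
    if P: print(n,place(p,[P])[0].round(4))
print('lug end',place(d,[[-.077,0,.021]])[0].round(4))
c,sn=np.cos(.56),np.sin(.56)
for n,q in dict(pegtip=[-.18,0,-.042],fb=[-.085,0,-.02],pad=[.127,0,.046]).items():
    P=np.array([.15+q[0]*c+q[2]*sn,0,.139-q[0]*sn+q[2]*c]);X=place(p,[P]);print(n,P.round(3),X.round(4),((proj(t,X)-[110,160])*2.35).round(),((proj(s,X)-[200,150])*2.6).round())
# eye from scene: ring center on dish-ish
for zz in (.095,.100): 
    X=place(d,[[0,0,zz]]);print('eye pred',X.round(4),((proj(t,X)-[110,160])*2.35).round(),((proj(s,X)-[200,150])*2.6).round())
for n in (t,s):
    for q in silhouettes('cup_a',n)[:2]: print(q['extent'])
E
```

```text
stand [ 0.46505759  0.02311467 -1.58344144] -90.72451177905448 [[-0.5, -0.5], [-0.6, 0.5], [-0.1, -0.3], [-0.3, 0.6], [-0.9, -1.6], [3.1, -1.3], [0.5, -1.9], [-0.3, -0.0]]
dish [ 0.44291284  0.26265153 -1.36861344] -78.41577393187036 [[0.4, 3.6], [-0.5, 0.4], [-3.1, -0.2], [-0.6, -0.1], [-0.6, -0.5], [0.1, -0.9], [-0.1, -0.4], [0.4, -1.8]]
mouth [0.4661 0.1081 0.    ]
pad0 [ 0.4616 -0.2539  0.185 ]
fb [ 0.4642 -0.0419  0.119 ]
post [ 0.4632 -0.1269  0.139 ]
lug end [0.4275 0.3381 0.021 ]
pegtip [-0.025  0.     0.199] [[0.4654 0.0479 0.199 ]] [[365. 216.]] [[297. 119.]]
fb [0.067 0.    0.167] [[ 0.4642 -0.0442  0.1672]] [[476. 228.]] [[350. 115.]]
pad [0.282 0.    0.111] [[ 0.4615 -0.2589  0.1105]] [[715. 253.]] [[446.  93.]]
eye pred [[0.4429 0.2627 0.095 ]] [[130. 242.]] [[159. 381.]]
eye pred [[0.4429 0.2627 0.1   ]] [[129. 241.]] [[159. 375.]]
[333.9, 197.8, 358.1, 228.0]
[285.4, 182.8, 311.6, 210.4]
[257.0, 220.1, 283.6, 252.2]
[289.7, 207.5, 315.8, 239.5]
```

```bash
cat > go.py <<'E'
import sys
from h import *
from scipy.spatial.transform import Rotation as Ro
def go(pos,yaw_deg,pitch_back=0):
    o=status.get_obs(); R=Ro.from_euler('xyz',o['eef_rot']); G=Ro.from_euler('z',yaw_deg,degrees=True)*Ro.from_euler('x',np.pi)*Ro.from_euler('y',pitch_back,degrees=True)
    d=R.inv().apply(np.array(pos)-o['ee_pos'])/.5; r=(R.inv()*G).as_rotvec()/(np.pi/2)
    print('t',round(o['time_s'],2),'pos',o['ee_pos'].round(4),'shift',d.round(4),'turn',r.round(4),'F',o['force'].round(1))
if __name__=='__main__': a=list(map(float,sys.argv[1:])); go(a[:3],*a[3:])
E
python3 go.py .231 -.499 .27 24.86; python3 go.py .464 -.043 .27 89.3
```

```text
t 1.3 pos [ 0.2312 -0.499   0.1759] shift [-0.0003 -0.0002 -0.1881] turn [-0.  0. -0.] F [ 0.8 -0.5 -0.5]
t 1.3 pos [ 0.2312 -0.499   0.1759] shift [ 0.8059 -0.6319 -0.1881] turn [-0.    -0.    -0.716] F [ 0.8 -0.5 -0.5]
```

```bash
python3 -m pendant '[0,0,-0.188,0,0,0,-1, 0,0,-0.188,0,0,0,-1, 0.806,-0.632,-0.188,0,0,-0.716,-1, 0.806,-0.632,-0.188,0,0,-0.716,-1, 0.806,-0.632,-0.188,0,0,-0.716,-1, 0.806,-0.632,-0.188,0,0,-0.716,-1, 0.806,-0.632,-0.188,0,0,-0.716,-1, 0.806,-0.632,-0.188,0,0,-0.716,-1, 0.806,-0.632,-0.188,0,0,-0.716,-1, 0.806,-0.632,-0.188,0,0,-0.716,-1, 0.806,-0.632,-0.188,0,0,-0.716,-1, 0.806,-0.632,-0.188,0,0,-0.716,-1]'
python3 go.py .464 -.043 .20 89.3
python3 - <<'E'
from h import *
c=vision.camera('wrist'); cv2.imwrite('pics/w1.png',c['pixels'][:,:,::-1]); print(c['K'].tolist(),c['R'].tolist(),c['t'].tolist())
E
```

```text
time_s: 2.5
ee_pos: [0.459, -0.0517, 0.2703]
eef_rot: [3.141, 0.0, 1.559]
force: [0.8, -0.9, -0.4]
grip_width: 0.002
grip_force: 0.0
t 2.5 pos [ 0.459  -0.0517  0.2703] shift [0.0175 0.0096 0.1405] turn [0.0005 0.0001 0.0001] F [ 0.8 -0.9 -0.4]
[[326.33555244880387, 0.0, 279.78306198894023], [0.0, 326.33555244880387, 205.28555574448836], [0.0, 0.0, 1.0]] [[0.9999333101089483, -0.01150443629944911, 0.0010115730305986005], [-0.011370750036448586, -0.9654088102918342, 0.2604928694888135], [-0.002020242107501263, -0.2604869995918018, -0.9654752413529255]] [-0.4593203035332747, -0.09559258517379637, 0.46956352987034194]
```

View pics/w1.png

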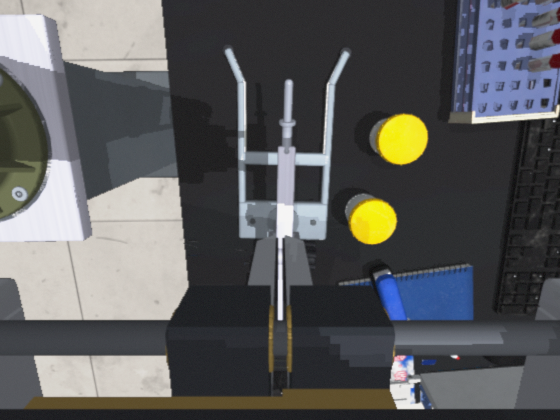

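The wrist view shows the stand from above: crossbar front edge at v≈152 between u≈246 and 325, rail bends at about (245,84) and (328,85), and the arm lying over u≈286. I refine the fit with these.

```bash
python3 - <<'E'
from fit import *
t=vision.camera('top');w=vision.camera('wrist'); z=.014
st=[[.0485,.056,z],[.0485,-.056,z],[-.045,.056,z],[-.045,-.056,z]]
A=(t,st,T([(453,190),(446,303),(357,183),(348,296)]));B=(w,st,np.array([(324.5,152),(246,152),(328,85),(245.5,84)]))
for S_ in ([A],[B],[A,B]):
    p,e=fit(S_,[.45,0,-1.57]);print(p.round(4),np.degrees(p[2]).round(2),e.tolist())
    X=place(p,[[-.0365+.011,0,.199],[.067,0,.167]]);print(proj(w,X).round(1))
for n in ('peg','cup_a'):
  for q in silhouettes(n,w)[:2]:print(n,q['score'],q['extent'])
E
python3 go.py .464 -.043 .20 89.3
```

```text
[ 0.4653  0.0222 -1.5833] -90.72 [[-0.1, -0.6], [-0.2, 0.4], [0.3, -0.4], [0.1, 0.5]]
[[286.9  90.9]
 [285.  193.4]]
[ 0.4684  0.026  -1.5916] -91.19 [[0.4, 2.3], [-0.3, 1.1], [0.5, -0.9], [-0.7, -1.2]]
[[290.9  85.9]
 [287.6 189.6]]
[ 0.4677  0.0247 -1.5889] -91.04 [[-1.0, -1.5], [-1.4, -0.5], [-0.6, -1.6], [-1.0, -0.7], [0.0, 3.2], [-0.7, 2.2], [-0.2, 0.0], [-1.3, -0.1]]
[[289.9  87.7]
 [287.  190.9]]
peg 0.94 [274.4, 82.6, 296.5, 375.8]
cup_a 0.83 [369.8, 119.7, 428.0, 168.1]
cup_a 0.78 [345.0, 197.5, 394.0, 244.7]
t 2.75 pos [ 0.4583 -0.054   0.2699] shift [0.0221 0.0111 0.1398] turn [-0.0001  0.0001  0.0002] F [ 0.6  0.4 -0.5]
```

```bash
python3 -m pendant '[0.022,0.014,0.06,0,0,0,-1, 0.022,0.014,0.14,0,0,0,-1, 0.022,0.014,0.18,0,0,0,-1, 0.022,0.014,0.205,0,0,0,-1, 0.022,0.014,0.22,0,0,0,-1, 0.022,0.014,0.235,0,0,0,-1, 0.022,0.014,0.25,0,0,0,-1, 0.022,0.014,0.265,0,0,0,-1, 0.022,0.014,0.28,0,0,0,-1, 0.022,0.014,0.29,0,0,0,-1, 0.022,0.014,0.30,0,0,0,-1, 0.022,0.014,0.30,0,0,0,-1]'
```

```text
time_s: 3.95
ee_pos: [0.4654, -0.0427, 0.1194]
eef_rot: [-3.141, -0.0, 1.559]
force: [-0.7, -0.2, 0.6]
grip_width: 0.0004
grip_force: 0.0
```

```bash
python3 -m pendant '[0,0,0.004,0,0,0,-1, 0,0,0.008,0,0,0,-1, 0,0,0.012,0,0,0,-1, 0,0,0.012,0,0,0,-1, 0,0,0.012,0,0,0,-1]'
```

```text
time_s: 4.45
ee_pos: [0.4658, -0.0428, 0.1141]
eef_rot: [3.141, -0.0, 1.558]
force: [0.5, 1.7, 3.0]
grip_width: 0.0002
grip_force: 1.3
```

```bash
python3 -m pendant '[0,0,0.004,0,0,0,-1, 0,0,0.008,0,0,0,-1, 0,0,0.008,0,0,0,-1, 0,0,0.008,0,0,0,-1]'
python3 - <<'E'
from h import *
c=vision.camera('scene'); a=c['pixels'][150:330,230:410,::-1]; cv2.imwrite('pics/s2.png',cv2.resize(a,None,fx=3,fy=3,interpolation=2))
E
```

```text
time_s: 4.85
ee_pos: [0.4658, -0.0427, 0.1104]
eef_rot: [3.141, -0.0, 1.559]
force: [-2.3, 1.3, 6.4]
grip_width: 0.0004
grip_force: 3.2
```

View pics/s2.png

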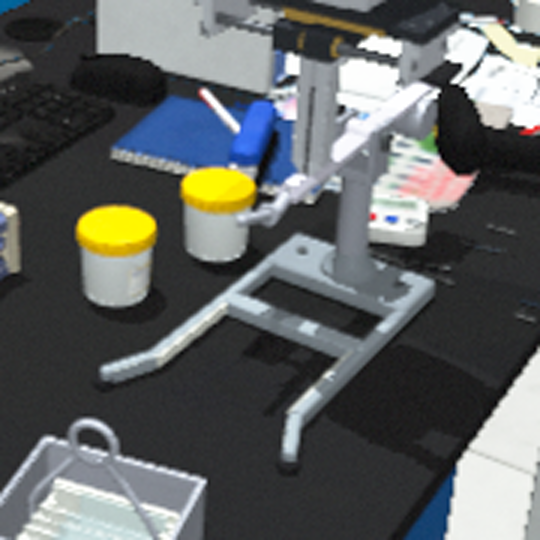

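```bash
cat > arm.py <<'E'
from fit import *
p=np.array([.467,.024,-1.589])
def armpt(q,a):
    c,s=np.cos(a),np.sin(a); return np.array([.15+q[0]*c+q[2]*s,0,.139-q[0]*s+q[2]*c])
E
python3 - <<'E'
from arm import *
s=vision.camera('scene')
for a in (0,.3,.45,.56):
    X=place(p,[armpt(q,a) for q in ([-.18,0,-.042],[-.085,0,-.02],[.127,0,.046])]);print(a,X.round(3).tolist(),((proj(s,X)-[230,150])*3).round().tolist())
print(((proj(s,np.array([status.get_obs()['ee_pos']]))-[230,150])*3).round())
E
```

```text
0 [[0.468, 0.054, 0.097], [0.466, -0.041, 0.119], [0.462, -0.253, 0.185]] [[238.0, 271.0], [305.0, 192.0], [431.0, 29.0]]
0.3 [[0.468, 0.058, 0.152], [0.466, -0.039, 0.145], [0.462, -0.261, 0.145]] [[239.0, 204.0], [306.0, 162.0], [429.0, 70.0]]
0.45 [[0.468, 0.054, 0.179], [0.466, -0.041, 0.158], [0.462, -0.26, 0.125]] [[244.0, 166.0], [309.0, 146.0], [426.0, 91.0]]
0.56 [[0.467, 0.049, 0.199], [0.466, -0.043, 0.167], [0.462, -0.258, 0.111]] [[250.0, 137.0], [311.0, 133.0], [423.0, 108.0]]
[[305. 202.]]
```

Run:
```python
from h import *
c=vision.camera('wrist'); cv2.imwrite('pics/w2.png',c['pixels'][:,:,::-1]); print(status.get_obs()['force'])
```

```text
[-1.56595609  2.17748172  6.06067956]
```

View pics/w2.png

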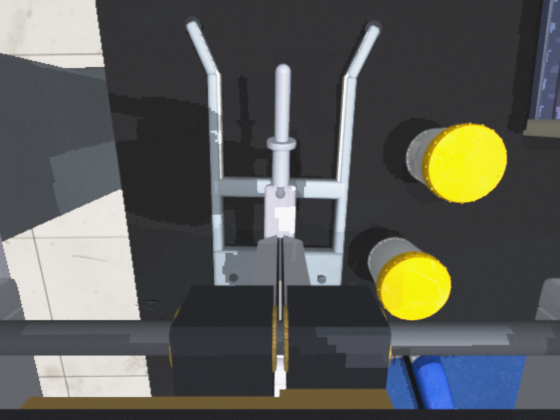

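Run:
```python
from arm import *
w=vision.camera('wrist'); z=.014
st=[[.0485,.056,z],[.0485,-.056,z],[-.045,.056,z],[-.045,-.056,z]]
p1,e=fit([(w,st,np.array([(343,179),(221,179),(347,76),(218,75)]))],p);print(p1.round(4),e.tolist())
for P in (p,p1):
  for a in (0,.1,.2,.3,.4,.56):
    X=place(P,[armpt(q,a) for q in ([-.18,0,-.042],[-.14,0,-.042],[-.085,0,-.02])]);print(a,X[2].round(3),proj(w,X).round().tolist())
print(proj(w,status.get_obs()['ee_pos'][None]))
```

```text
[ 0.4684  0.0247 -1.5867] [[-2.0, 1.3], [1.8, 0.9], [-0.4, -1.1], [0.4, -0.7]]
0 [ 0.466 -0.041  0.119] [[282.0, 84.0], [281.0, 148.0], [281.0, 236.0]]
0.1 [ 0.466 -0.039  0.128] [[282.0, 75.0], [281.0, 144.0], [281.0, 239.0]]
0.2 [ 0.466 -0.039  0.136] [[282.0, 68.0], [281.0, 142.0], [281.0, 243.0]]
0.3 [ 0.466 -0.039  0.145] [[282.0, 63.0], [282.0, 143.0], [281.0, 249.0]]
0.4 [ 0.466 -0.04   0.154] [[283.0, 62.0], [282.0, 147.0], [281.0, 256.0]]
0.56 [ 0.466 -0.043  0.167] [[283.0, 71.0], [282.0, 162.0], [281.0, 274.0]]
0 [ 0.467 -0.04   0.119] [[284.0, 83.0], [283.0, 147.0], [283.0, 235.0]]
0.1 [ 0.467 -0.039  0.128] [[284.0, 74.0], [283.0, 143.0], [283.0, 238.0]]
0.2 [ 0.467 -0.038  0.136] [[284.0, 67.0], [284.0, 141.0], [283.0, 242.0]]
0.3 [ 0.467 -0.038  0.145] [[285.0, 62.0], [284.0, 142.0], [283.0, 247.0]]
0.4 [ 0.467 -0.039  0.154] [[286.0, 60.0], [284.0, 146.0], [284.0, 255.0]]
0.56 [ 0.467 -0.043  0.167] [[287.0, 69.0], [285.0, 161.0], [284.0, 272.0]]
[[280.60653642 233.96212157]]
```

Run:
```python
from arm import *
for n in ('top','scene'):
    c=vision.camera(n)
    for t in ('peg','lift_arm'):print(n,t,[(round(d['score'],2),d['extent']) for d in silhouettes(t,c)[:2]])
    if n=='scene': c1=c
a0=cv2.imread('pics/scene0.png')[160:240,300:400]; a1=c1['pixels'][160:240,300:400,::-1]
cv2.imwrite('pics/cmp.png',cv2.resize(np.hstack([a0,a1]),None,fx=4,fy=4,interpolation=2))
for a in (0,.1,.2,.3,.4,.56):
    X=place(p,[armpt(q,a) for q in ([-.18,0,-.042],[0,0,0],[.147,0,.046])]);print(a,((proj(c1,X)-[300,160])*4).round().tolist())
```

```text
top peg [(0.9, [263.7, 254.2, 428.8, 278.7])]
top lift_arm [(0.85, [264.7, 250.8, 430.0, 276.4])]
scene peg [(0.75, [310.6, 168.6, 387.6, 225.6])]
scene lift_arm [(0.75, [264.2, 172.9, 384.9, 307.1]), (0.73, [307.5, 170.9, 379.7, 223.8])]
0 [[37.0, 321.0], [198.0, 133.0], [307.0, -10.0]]
0.1 [[35.0, 294.0], [198.0, 133.0], [307.0, 10.0]]
0.2 [[36.0, 264.0], [198.0, 133.0], [306.0, 31.0]]
0.3 [[38.0, 232.0], [198.0, 133.0], [303.0, 52.0]]
0.4 [[42.0, 199.0], [198.0, 133.0], [300.0, 74.0]]
0.56 [[53.0, 143.0], [198.0, 133.0], [293.0, 110.0]]
```

View pics/cmp.png

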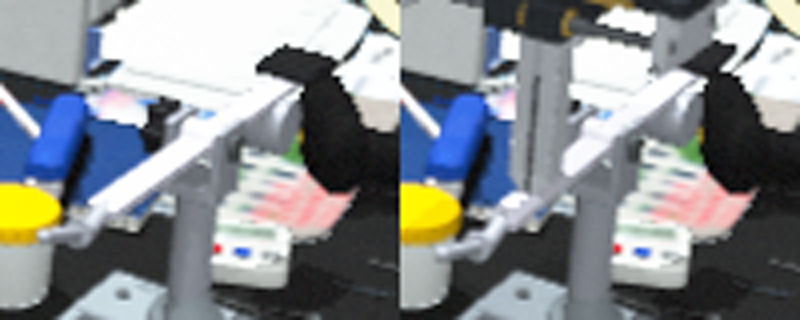

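Run:
```python
from arm import *
s=vision.camera('scene');w=vision.camera('wrist');t=vision.camera('top')
cv2.imwrite('pics/t3.png',cv2.resize(t['pixels'][240:300,250:350,::-1],None,fx=8,fy=8,interpolation=2))
def tri(obs):
    f=lambda X:np.concatenate([proj(c,X[None])[0]-u for c,u in obs]);r=least_squares(f,[.46,.05,.1]);return r.x.round(4),r.fun.round(1)
print('tip sw',tri([(w,(283,68)),(s,(310.5,222))]))
print('collar sw',tri([(w,(282,144)),(s,(322,218))]))
print('bar front sw',tri([(w,(281,188)),(s,(326,210))]))
print('fingertip in top',proj(t,status.get_obs()['ee_pos'][None]), 'scene',proj(s,status.get_obs()['ee_pos'][None]))
g=[[.0485,.056,.014],[.0485,-.056,.014],[-.045,.056,.014],[-.045,-.056,.014],[.15,0,.139]];print(((proj(s,place(p,g))-[230,150])*3).round())
```

```text
tip sw (array([0.4679, 0.0575, 0.1427]), array([-0.2,  0.1, -1.1, -0.2]))
collar sw (array([0.4668, 0.0191, 0.1355]), array([-0.8,  0.4, -3.3, -0.1]))
bar front sw (array([ 0.4662, -0.0036,  0.1449]), array([-0.4,  0.2, -1.7,  0.1]))
fingertip in top [[310.47870718 259.54602821]] scene [[331.59958304 217.22760066]]
[[223. 297.]
 [349. 345.]
 [157. 351.]
 [289. 406.]
 [358. 130.]]
```

View pics/t3.png

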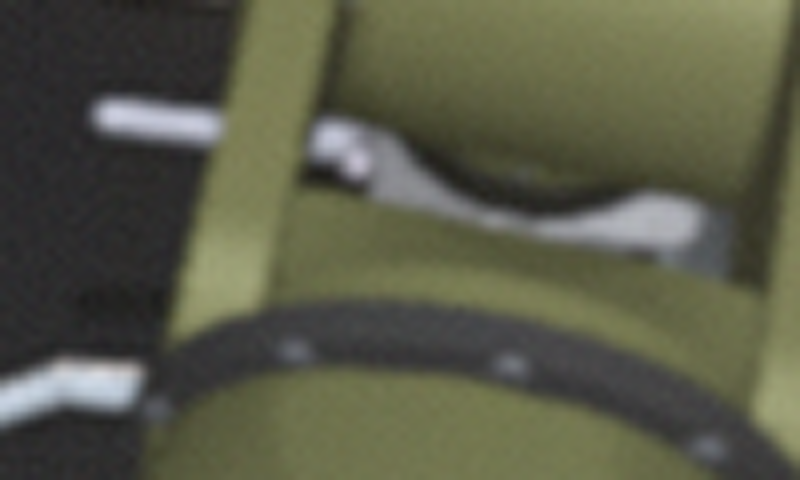

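The arm is still at about 0.2 rad, with the peg tip at z≈0.14. I push further and watch it.

```bash
cat > look.py <<'E'
from arm import *
for n in ('scene','top'):
    c=vision.camera(n)
    for d in silhouettes('peg',c)[:1]:
        r=d['region'];v,u=np.nonzero(r);k=u.argmin();print(n,[round(x,1) for x in d['extent']],'leftmost',u[k],v[u<=u.min()+2].mean().round(1))
print(status.get_obs()['force'].round(1),status.get_obs()['tau'].round(1))
E
python3 look.py; python3 -m pendant '[0,0,0.005,0,0,0,-1, 0,0,0.01,0,0,0,-1, 0,0,0.015,0,0,0,-1, 0,0,0.02,0,0,0,-1, 0,0,0.02,0,0,0,-1, 0,0,0.02,0,0,0,-1]'; python3 look.py
```

```text
scene [308.6, 170.9, 384.7, 225.1] leftmost 309 223.2
top [260.3, 254.8, 428.1, 278.5] leftmost 263 254.3
[-1.8  2.4  5.7] [ -0.7 -40.7 -30.8  -0.3  -0.5  -0. ]
time_s: 6.3
ee_pos: [0.4659, -0.0431, 0.1004]
eef_rot: [3.141, 0.001, 1.559]
force: [-1.7, -1.5, 6.9]
grip_width: 0.0002
grip_force: 3.2
scene [308.3, 165.8, 387.5, 233.3] leftmost 309 232.8
top [265.6, 257.9, 430.1, 278.1] leftmost 265 255.4
[-2.4 -2.   5.7] [  0.7 -40.9 -30.2   0.5  -0.4  -0. ]
```

```bash
python3 -m pendant '[0,0,0.005,0,0,0,-1, 0,0,0.01,0,0,0,-1, 0,0,0.015,0,0,0,-1, 0,0,0.02,0,0,0,-1, 0,0,0.02,0,0,0,-1, 0,0,0.02,0,0,0,-1]'; python3 look.py
```

```text
time_s: 7.1
ee_pos: [0.4665, -0.0435, 0.0918]
eef_rot: [3.139, 0.002, 1.559]
force: [-6.9, -2.2, 23.3]
grip_width: 0.0003
grip_force: 10.2
scene [308.0, 180.2, 379.7, 240.5] leftmost 310 239.1
top [264.7, 251.8, 429.9, 276.3] leftmost 266 256.7
[-7.  -3.5 22.1] [  1.8 -34.4 -26.2   1.2  -1.6  -0. ]
```

```bash
python3 -m pendant '[0,0,-0.02,0,0,0,-1, 0,0,-0.06,0,0,0,-1, 0,0,-0.15,0,0,0,-1, 0,0,-0.25,0,0,0,-1, 0,0,-0.32,0,0,0,-1, 0,0,-0.32,0,0,0,-1]'; python3 look.py
python3 - <<'E'
from arm import *
s=vision.camera('scene');e=status.get_obs()['ee_pos'];q=proj(s,e[None])[0];print(q)
im=s['pixels'][:,:,::-1].copy(); cv2.circle(im,tuple(int(round(x)) for x in q),1,(0,0,255),-1)
cv2.imwrite('pics/s4.png',cv2.resize(im[120:270,270:430],None,fx=4,fy=4,interpolation=2))
E
```

```text
time_s: 7.9
ee_pos: [0.4671, -0.043, 0.2547]
eef_rot: [3.134, 0.001, 1.559]
force: [-0.1, 0.2, -0.7]
grip_width: 0.0009
grip_force: 0.0
scene [309.7, 159.3, 386.3, 237.5] leftmost 310 239.1
top [265.1, 257.3, 431.2, 275.5] leftmost 265 256.8
[0.8 0.9 0.3] [  0.  -41.6 -37.4   0.1   0.   -0. ]
[336.8585476  159.73874215]
```

View pics/s4.png

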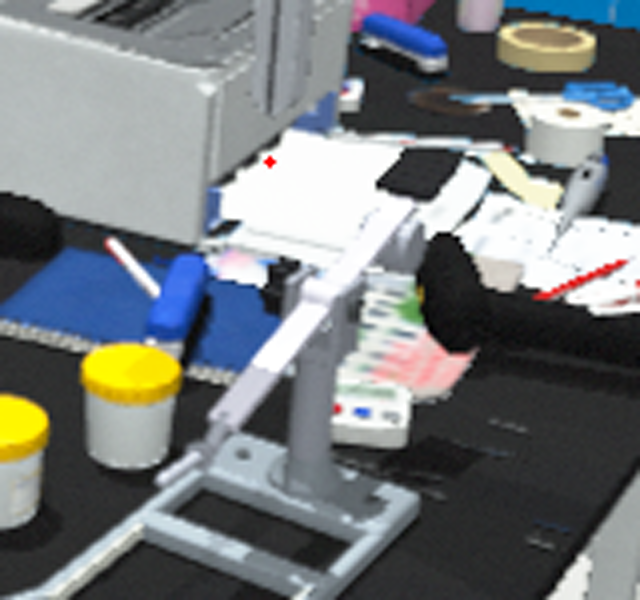

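The red mark is the reported TCP, and the real fingertip shows about 13 px (27 mm) above it, so I allow for that offset. The arm is down. Now I look at the dish from the wrist.

```bash
python3 -m pendant '[0.426,-0.03,-0.09,0,0,0,-1, 0.426,-0.03,-0.09,0,0,0,-1, 0.426,-0.03,-0.09,0,0,0,0.8, 0.426,-0.03,-0.09,0,0,0,0.8, 0.426,-0.03,-0.09,0,0,0,0.8, 0.426,-0.03,-0.09,0,0,0,0.8, 0.426,-0.03,-0.09,0,0,0,0.8, 0.426,-0.03,-0.09,0,0,0,0.8]'
python3 - <<'E'
from arm import *
w=vision.camera('wrist'); cv2.imwrite('pics/w5.png',w['pixels'][:,:,::-1])
d=[.443,.263,np.radians(-78.4)]
print(proj(w,place(d,[[-.048,.054,.048],[.048,.054,.048],[.048,-.054,.048],[-.048,-.054,.048],[-.077,0,.027],[0,0,.095]])).round())
for n in ('dish','rack'):
    for q in silhouettes(n,w)[:1]:
        m=q['region'].astype(np.uint8); print(n,q['score'],q['extent']); cs=max(cv2.findContours(m,0,2)[0],key=cv2.contourArea); print(cv2.approxPolyDP(cs,4,True)[:,0].tolist())
E
```

```text
time_s: 8.95
ee_pos: [0.4533, 0.1693, 0.2942]
eef_rot: [-3.14, 0.0, 1.557]
force: [-0.0, -0.3, 0.9]
grip_width: 0.0447
grip_force: 0.0
[[305.  56.]
 [318. 131.]
 [241. 148.]
 [223.  75.]
 [259.  45.]
 [271. 102.]]
dish 0.66 [222.8, 41.8, 321.6, 149.1]
[[280, 41], [242, 50], [243, 69], [225, 75], [245, 147], [319, 129], [306, 58], [287, 59]]
rack 0.87 [236.5, 71.6, 308.1, 135.7]
[[295, 70], [238, 83], [251, 136], [306, 124]]
```

View pics/w5.png

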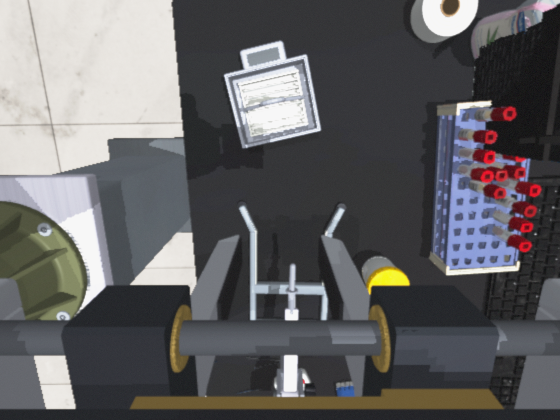

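Wrist view: dish rim corners are at (306,58), (319,129), (244,147) and (225,75), the lug is up at (262,52), and the stand's mouth is at (241,207) and (343,207). The earlier dish pose agrees within 2 px. I refine it and compute the approach to the lug.

Run:
```python
from arm import *
from go import go
w=vision.camera('wrist');s=vision.camera('scene');h=.048
di=[[-.048,.054,h],[.048,.054,h],[.048,-.054,h],[-.048,-.054,h]]
W=(w,di,np.array([(306,58),(319.5,129.5),(244,147.5),(225,75)]))
S_=(s,di,S([(57,460),(118,378),(257,415),(205,510)]))
for q in ([W],[W,S_]):
    d,e=fit(q,[.443,.263,-1.37]);print('dish',d.round(4),np.degrees(d[2]).round(1),e.tolist())
rk=[[-.037,.042,.027],[-.037,-.042,.027],[.037,-.042,.027],[.037,.042,.027]]
r,e=fit([(w,rk,np.array([(295,70),(238,83),(251,136),(306,124)]))],d);print('rack',r.round(4),np.degrees(r[2]),e.tolist())
c,sn=np.cos(d[2]),np.sin(d[2]);dd=r[:2]-d[:2];print('rack in dish',dd@[c,sn],dd@[-sn,c])
# eye: scene ray at z=.095
uv=S([(159.5,384)])[0];f=least_squares(lambda X:proj(s,np.array([[X[0],X[1],.095]]))[0]-uv,d[:2]).x;dd=f-d[:2];print('eye in dish',dd@[c,sn],dd@[-sn,c])
st=[[-.085,.074,.014],[-.085,-.074,.014],[-.045,.056,.014],[-.045,-.056,.014],[.0485,.056,.014]]
print('stand pred',proj(w,place(p,st)).round(1).tolist(),proj(w,place(p,[armpt([-.18,0,-.042],0)])))
L=place(d,[[-.07,0,.0]])[0];yw=np.degrees(d[2])+180;print(L,yw)
go([L[0],L[1],.26],yw);go([L[0],L[1],.03],yw)
print(status.get_obs()['grip_width'])
```

```text
dish [ 0.4457  0.2639 -1.3641] -78.2 [[0.2, -2.4], [0.6, 0.8], [-0.9, 0.3], [-0.0, 0.2]]
dish [ 0.4445  0.2636 -1.3701] -78.5 [[-0.5, -1.9], [-0.5, 1.3], [-2.0, 0.4], [-0.8, 0.1], [-1.6, -0.6], [-0.8, -1.0], [-1.1, -0.4], [-0.7, -1.9]]
rack [ 0.4439  0.264  -1.3729] -78.66357863581388 [[1.8, -0.8], [-1.2, 0.0], [-1.6, 0.8], [1.1, 0.1]]
rack in dish -0.0005109165939795189 -0.0005308830015190662
eye in dish -0.002323062868515782 -0.003184375004711608
stand pred [[337.9, 208.4], [242.8, 208.0], [325.3, 232.6], [254.8, 232.3], [323.0, 285.7]] [[291.76454345 263.76903904]]
[0.43054942 0.33216009 0.        ] 101.50119846091008
t 9.2 pos [0.4534 0.1698 0.2949] shift [ 0.3242 -0.0499  0.0697] turn [-1.000e-04  0.000e+00 -1.363e-01] F [-0.5  0.2 -0.6]
t 9.2 pos [0.4534 0.1698 0.2949] shift [ 0.3242 -0.0499  0.5297] turn [-1.000e-04  0.000e+00 -1.363e-01] F [-0.5  0.2 -0.6]
0.06495060770483403
```

```bash
python3 -m pendant '[0.324,-0.05,0,0,0,-0.136,1, 0.324,-0.05,0,0,0,-0.136,1, 0.324,-0.05,0,0,0,-0.136,1, 0.324,-0.05,0,0,0,-0.136,1, 0.324,-0.05,0.1,0,0,-0.136,1, 0.324,-0.05,0.2,0,0,-0.136,1, 0.324,-0.05,0.3,0,0,-0.136,1, 0.324,-0.05,0.4,0,0,-0.136,1, 0.324,-0.05,0.48,0,0,-0.136,1, 0.324,-0.05,0.53,0,0,-0.136,1, 0.324,-0.05,0.53,0,0,-0.136,1]'; python3 go.py .4305 .332 -.02 101.5
```

```text
time_s: 10.3
ee_pos: [0.4289, 0.3309, 0.0269]
eef_rot: [-3.136, 0.002, 1.771]
force: [-0.1, -0.2, 0.3]
grip_width: 0.0938
grip_force: 0.0
t 10.3 pos [0.4289 0.3309 0.0269] shift [0.0017 0.0041 0.0938] turn [-0.0034  0.0015 -0.0001] F [-0.1 -0.2  0.3]
```

Descend carefully in small steps, watching the force.

```bash
python3 -m pendant '[0.002,0.004,0.02,0,0,0,1, 0.002,0.004,0.035,0,0,0,1, 0.002,0.004,0.045,0,0,0,1, 0.002,0.004,0.05,0,0,0,1, 0.002,0.004,0.05,0,0,0,1]'; python3 -m pendant '[0,0,0.01,0,0,0,1, 0,0,0.02,0,0,0,1, 0,0,0.028,0,0,0,1, 0,0,0.028,0,0,0,1]'
python3 - <<'E'
from arm import *
w=vision.camera('wrist');s=vision.camera('scene');a=w['pixels'][100:420,120:440,::-1];b=s['pixels'][270:380,180:330,::-1]
a=cv2.resize(a,(400,400));b=cv2.resize(b,(400,293));im=np.zeros((400,800,3),np.uint8);im[:,:400]=a;im[:293,400:]=b;cv2.imwrite('pics/g.png',im)
E
```

```text
time_s: 10.8
ee_pos: [0.4321, 0.334, 0.005]
eef_rot: [3.141, -0.0, 1.772]
force: [0.9, 0.4, -0.5]
grip_width: 0.094
grip_force: 0.0
time_s: 11.2
ee_pos: [0.4317, 0.3338, -0.0098]
eef_rot: [-3.141, 0.0, 1.772]
force: [-0.6, -0.5, 0.4]
grip_width: 0.0941
grip_force: 0.0
```

View pics/g.png

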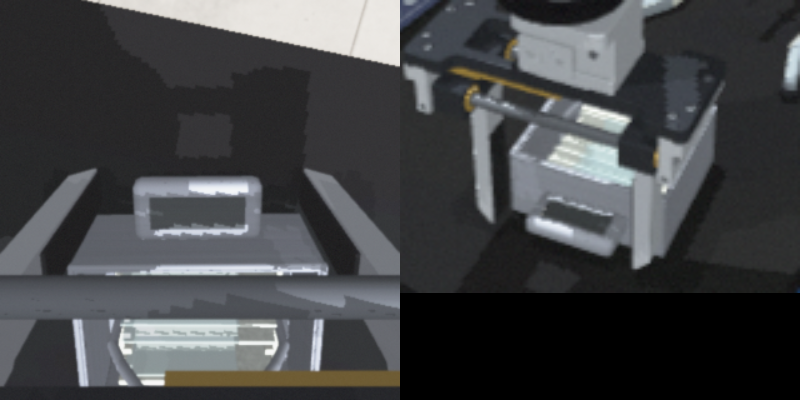

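The fingers straddle the lug, well centred. I lower 11 mm more and grip.

```bash
python3 -m pendant '[0,0,0.01,0,0,0,1, 0,0,0.022,0,0,0,1, 0,0,0.022,0,0,0,1, 0,0,0.022,0,0,0,0.2, 0,0,0.022,0,0,0,0.1, 0,0,0.022,0,0,0,0, 0,0,0.022,0,0,0,0, 0,0,0.022,0,0,0,0, 0,0,0.022,0,0,0,0, 0,0,0.022,0,0,0,0]' 20
python3 - <<'E'
from arm import *
s=vision.camera('scene');w=vision.camera('wrist')
print(silhouettes('dish',w)[0]['extent'])
E
```

```text
time_s: 12.3
ee_pos: [0.4318, 0.3341, -0.02]
eef_rot: [-3.141, -0.0, 1.772]
force: [-3.6, 1.0, 3.6]
grip_width: 0.0596
grip_force: 20.0
[182.1, 248.5, 377.7, 397.9]
```

Run:
```python
from arm import *
from go import go
for sx in (-.15,-.05,-.02):
    X=place(p,[[sx-.0716,0,0]])[0];go([X[0],X[1],-.02],np.degrees(p[2])+180)
```

```text
t 12.45 pos [ 0.4318  0.3341 -0.02  ] shift [-0.1892  0.0414  0.    ] turn [-2.000e-04 -1.000e-04  1.397e-01] F [-4.6  0.2  4.2]
t 12.45 pos [ 0.4318  0.3341 -0.02  ] shift [-0.3844 -0.0021  0.    ] turn [-2.000e-04 -1.000e-04  1.397e-01] F [-4.6  0.2  4.2]
t 12.45 pos [ 0.4318  0.3341 -0.02  ] shift [-0.4429 -0.0152  0.    ] turn [-2.000e-04 -1.000e-04  1.397e-01] F [-4.6  0.2  4.2]
```

```bash
python3 -m pendant '[-0.010,0.003,0,0,0,0.008,0, -0.026,0.006,0,0,0,0.020,0, -0.044,0.010,0,0,0,0.033,0, -0.062,0.014,0,0,0,0.046,0, -0.080,0.018,0,0,0,0.059,0, -0.098,0.022,0,0,0,0.072,0, -0.116,0.026,0,0,0,0.086,0, -0.134,0.030,0,0,0,0.099,0, -0.152,0.034,0,0,0,0.112,0, -0.170,0.038,0,0,0,0.126,0, -0.182,0.040,0,0,0,0.135,0, -0.189,0.041,0,0,0,0.140,0]'
cat > chk.py <<'E'
from arm import *
o=status.get_obs();e=o['ee_pos'];c,s_=np.cos(p[2]),np.sin(p[2]);d=e[:2]-p[:2]
print('TCP in stand',(d@[c,s_]).round(4),(d@[-s_,c]).round(4),'F',o['force'].round(1),'grip',o['grip_width'].round(4),o['time_s'])
s=vision.camera('scene');t=vision.camera('top')
for n,cam in (('s',s),('t',t)):
    for k in ('rack','dish'):
        r=silhouettes(k,cam)
        if r: 
            print(n,k,round(r[0]['score'],2),[round(x,1) for x in r[0]['extent']])
def tri_extent():pass
E
python3 chk.py
```

```text
time_s: 13.65
ee_pos: [0.4713, 0.2455, -0.02]
eef_rot: [3.141, -0.001, 1.551]
force: [-0.5, 5.5, 1.6]
grip_width: 0.0597
grip_force: 20.0Traceback (most recent call last):
  File "chk.py", line 3, in <module>
    print('TCP in stand',(d@[c,s_]).round(4),(d@[-s_,c]).round(4),'F',o['force'].round(1),'grip',o['grip_width'].round(4),o['time_s'])
                                                                                                 ^^^^^^^^^^^^^^^^^^^^^
AttributeError: 'float' object has no attribute 'round'
```

```bash
cat > chk.py <<'E'
from arm import *
o=status.get_obs();e=o['ee_pos'];c,s_=np.cos(p[2]),np.sin(p[2])
ins=lambda X:np.round([(X[:2]-p[:2])@[c,s_],(X[:2]-p[:2])@[-s_,c]],4)
print('TCP in stand',ins(e),'F',o['force'].round(1),'grip',round(o['grip_width'],4),o['time_s'])
s=vision.camera('scene');w=vision.camera('wrist')
for k in ('rack','dish','eye'):
    for n,cam in (('s',s),('w',w)):
        r=silhouettes(k,cam)
        if r:
            m=r[0]['region'];print(n,k,round(r[0]['score'],2),[round(x,1) for x in r[0]['extent']])
            if n=='s' and k=='rack':
                v,u=np.nonzero(m);v0=v.min()
                print([(int(y),int(u[v==y].min()),int(u[v==y].max()),int((v==y).sum())) for y in range(v0,v0+22,2)])
                uv=[np.mean([u[v==y].mean() for y in range(v0+3,v0+12)]),v0]
                f=least_squares(lambda X:proj(s,np.array([[X[0],X[1],.111]]))[0]-uv,p[:2]).x;print('eye approx in stand',ins(f))
E
python3 chk.py
```

```text
TCP in stand [-0.2215  0.0003] F [-0.5  5.5  1.6] grip 0.0597 13.65
w rack 0.92 [200.8, 357.3, 355.1, 392.9]
s dish 0.95 [242.9, 279.6, 312.4, 333.8]
w dish 0.82 [180.8, 246.6, 377.7, 397.0]
w eye 0.75 [202.8, 353.3, 352.6, 398.7]
```

```bash
python3 -m pendant '[-0.008,0,0,0,0,0,0, -0.02,0,0,0,0,0,0, -0.036,0,0,0,0,0,0, -0.052,0,0,0,0,0,0, -0.068,0,0,0,0,0,0, -0.084,0,0,0,0,0,0, -0.1,0,0,0,0,0,0, -0.112,0,0,0,0,0,0, -0.12,0,0,0,0,0,0, -0.12,0,0,0,0,0,0]';python3 chk.py
```

```text
time_s: 15.05
ee_pos: [0.4699, 0.1854, -0.02]
eef_rot: [3.141, -0.0, 1.552]
force: [1.0, -1.0, 2.0]
grip_width: 0.0599
grip_force: 20.0
TCP in stand [-0.1614 -0.    ] F [ 1. -1.  2.] grip 0.0599 15.05
s rack 0.75 [276.7, 280.4, 315.9, 291.1]Traceback (most recent call last):
  File "chk.py", line 13, in <module>
    print([(int(y),int(u[v==y].min()),int(u[v==y].max()),int((v==y).sum())) for y in range(v0,v0+22,2)])
                       ~~~~~~~~~~~^^
    return umr_minimum(a, axis, None, out, keepdims, initial, where)
ValueError: zero-size array to reduction operation minimum which has no identity
```

```bash
sed -i 's/ if n==.s. and k==.rack.:/ if 0:/' chk.py; python3 -m pendant '[-0.008,0,0,0,0,0,0, -0.02,0,0,0,0,0,0, -0.034,0,0,0,0,0,0, -0.048,0,0,0,0,0,0, -0.062,0,0,0,0,0,0, -0.076,0,0,0,0,0,0, -0.084,0,0,0,0,0,0, -0.09,0,0,0,0,0,0, -0.09,0,0,0,0,0,0]';python3 chk.py
```

```text
time_s: 16.1
ee_pos: [0.469, 0.1406, -0.02]
eef_rot: [3.142, -0.0, 1.552]
force: [-0.0, 0.8, 2.8]
grip_width: 0.0594
grip_force: 20.0
TCP in stand [-1.166e-01 -1.000e-04] F [-0.   0.8  2.8] grip 0.0594 16.1
s rack 0.58 [283.7, 254.8, 327.1, 282.7]
w rack 0.92 [200.0, 354.9, 356.9, 395.2]
s dish 0.71 [274.0, 251.4, 341.6, 301.6]
w dish 0.76 [183.8, 248.0, 376.6, 397.6]
s eye 0.8 [289.3, 268.6, 325.0, 285.9]
w eye 0.82 [202.1, 353.3, 354.7, 397.4]
```

```bash
python3 -m pendant '[-0.006,0,0,0,0,0,0, -0.014,0,0,0,0,0,0, -0.022,0,0,0,0,0,0, -0.03,0,0,0,0,0,0, -0.038,0,0,0,0,0,0, -0.046,0,0,0,0,0,0, -0.054,0,0,0,0,0,0, -0.06,0,0,0,0,0,0, -0.065,0,0,0,0,0,0, -0.065,0,0,0,0,0,0]';python3 chk.py
```

```text
time_s: 17.5
ee_pos: [0.4685, 0.1082, -0.02]
eef_rot: [3.141, -0.001, 1.552]
force: [0.3, 2.5, 4.3]
grip_width: 0.0598
grip_force: 20.0
TCP in stand [-0.0842 -0.    ] F [0.3 2.5 4.3] grip 0.0598 17.5
s rack 0.8 [294.0, 256.7, 331.9, 275.0]
w rack 0.68 [199.4, 355.6, 354.7, 396.4]
s dish 0.9 [281.6, 242.6, 348.9, 296.9]
w dish 0.58 [183.4, 249.9, 376.2, 395.4]
s eye 0.34 [282.3, 243.2, 345.4, 296.0]
w eye 0.89 [201.8, 353.4, 356.5, 397.2]
```

```bash
python3 -m pendant '[0,0,0,0,0,0,0.4, 0,0,0,0,0,0,0.4, 0,0,0,0,0,0,0.4, 0,0,0,0,0,0,0.4, 0.03,0,0,0,0,0,0.4, 0.08,0,0,0,0,0,-1, 0.08,0,0,0,0,0,-1, 0.08,0,0,0,0,0,-1, 0.08,0,0,0,0,0,-1, 0.08,0,0,0,0,0,-1, 0.08,0,0,0,0,0,-1, 0.08,0,0,0,0,0,-1]';python3 -m pendant '[0,0,0,0,0,0,-1, 0,0,0,0,0,0,-1, 0,0,0,0,0,0,-1, 0,0,0,0,0,0,-1, 0,0,0,0,0,0,-1]'; python3 chk.py
```

```text
time_s: 19.1
ee_pos: [0.4692, 0.1478, -0.02]
eef_rot: [3.142, 0.0, 1.552]
force: [0.1, 0.7, -0.4]
grip_width: 0.0133
grip_force: 0.0
time_s: 19.6
ee_pos: [0.4692, 0.1481, -0.0201]
eef_rot: [-3.142, 0.0, 1.552]
force: [-0.8, -0.4, -0.8]
grip_width: 0.0002
grip_force: 0.0
TCP in stand [-1.241e-01 -1.000e-04] F [-0.8 -0.4 -0.8] grip 0.0002 19.6
s rack 0.43 [297.7, 258.4, 332.5, 275.0]
s dish 0.82 [294.1, 252.2, 346.8, 295.8]
w dish 0.59 [274.7, 356.4, 285.3, 395.3]
s eye 0.66 [301.4, 233.6, 335.7, 274.8]
```

```bash
python3 -m pendant '[-0.01,0,0,0,0,0,-1, -0.025,0,0,0,0,0,-1, -0.035,0,0,0,0,0,-1, -0.044,0,0,0,0,0,-1, -0.052,0,0,0,0,0,-1, -0.058,0,0,0,0,0,-1, -0.064,0,0,0,0,0,-1, -0.07,0,0,0,0,0,-1, -0.07,0,0,0,0,0,-1]'; python3 chk.py
```

```text
time_s: 20.9
ee_pos: [0.4686, 0.1128, -0.02]
eef_rot: [3.142, 0.0, 1.552]
force: [0.7, -0.0, 0.3]
grip_width: 0.0005
grip_force: 0.2
TCP in stand [-0.0888 -0.    ] F [ 0.7 -0.   0.3] grip 0.0005 20.9
s rack 0.62 [301.6, 253.4, 337.7, 273.7]
w rack 0.78 [274.4, 356.6, 285.2, 394.2]
s dish 0.64 [283.6, 250.6, 349.1, 294.3]
w dish 0.62 [224.6, 271.1, 331.4, 319.1]
s eye 0.68 [306.9, 255.9, 334.6, 273.9]
w eye 0.5 [277.2, 356.6, 286.3, 395.0]
```

```bash
python3 -m pendant '[-0.004,0,0,0,0,0,-1, -0.008,0,0,0,0,0,-1, -0.012,0,0,0,0,0,-1, -0.012,0,0,0,0,0,-1]'; python3 chk.py
```

```text
time_s: 21.7
ee_pos: [0.4704, 0.1103, -0.019]
eef_rot: [3.136, -0.006, 1.551]
force: [6.1, 32.7, -0.8]
grip_width: 0.0005
grip_force: 16.5
TCP in stand [-0.0864  0.0019] F [ 6.1 32.7 -0.8] grip 0.0005 21.7
s rack 0.78 [302.8, 251.2, 335.1, 268.1]
w rack 0.75 [272.6, 358.4, 282.1, 395.1]
s dish 0.67 [284.1, 249.2, 348.5, 293.8]
w dish 0.86 [228.9, 273.5, 331.6, 317.9]
s eye 0.68 [304.0, 249.2, 338.5, 273.5]
w eye 0.51 [275.8, 357.3, 284.6, 397.3]
```

```bash
python3 -m pendant '[0.02,0,0,0,0,0,-1, 0.06,0,0,0,0,0,-1, 0.14,0,0,0,0,0,-1, 0.14,0,-0.1,0,0,0,-1, 0.14,0,-0.2,0,0,0,-1, 0.14,0,-0.3,0,0,0,-1, 0.14,0,-0.4,0,0,0,-1, 0.14,0,-0.5,0,0,0,-1, 0.14,0,-0.6,0,0,0,-1, 0.14,0,-0.64,0,0,0,-1]'
python3 - <<'E'
from arm import *
s=vision.camera('scene');t=vision.camera('top')
for n,c in (('s',s),('t',t)):
    for k in ('dish','rack','eye','peg'):
        r=silhouettes(k,c)[:1]
        for q in r:
            cs=max(cv2.findContours(q['region'].astype(np.uint8),0,2)[0],key=cv2.contourArea);print(n,k,round(q['score'],2),[round(x) for x in q['extent']],cv2.approxPolyDP(cs,2.5,True)[:,0].tolist())
    P=[[-.048,.054,.048],[.048,.054,.048],[.048,-.054,.048],[-.048,-.054,.048],[0,0,.095],[0,0,.111],[-.03,0,.097],[-.077,.03,.027],[-.077,-.03,.027]];print(proj(c,place(p,P)).round(1).tolist())
E
```

```text
time_s: 23.1
ee_pos: [0.4703, 0.177, 0.3049]
eef_rot: [3.136, -0.002, 1.552]
force: [-0.3, -0.3, -0.5]
grip_width: 0.0006
grip_force: 0.0
s dish 0.91 [282, 238, 350, 291] [[305, 239], [284, 255], [283, 273], [288, 279], [305, 286], [325, 290], [345, 268], [347, 253], [327, 245], [324, 251], [319, 244], [309, 244]]
s rack 0.82 [297, 235, 335, 273] [[317, 231], [322, 236], [319, 242], [325, 254], [312, 251], [303, 254], [307, 245], [301, 250], [298, 260], [326, 271], [335, 261], [324, 249], [322, 234]]
s eye 0.95 [298, 233, 336, 274] [[336, 262], [323, 247], [324, 255], [312, 251], [303, 254], [304, 248], [298, 258], [300, 262], [323, 272]]
s peg 0.72 [309, 157, 385, 238] [[383, 159], [370, 159], [366, 164], [368, 170], [346, 192], [345, 198], [324, 222], [322, 232], [336, 219], [356, 190], [374, 186], [373, 172], [384, 163]]
[[282.6, 255.2], [305.5, 237.1], [346.9, 252.0], [325.8, 272.3], [316.3, 235.2], [316.8, 228.8], [309.2, 240.2], [284.0, 273.2], [308.1, 283.2]]
t dish 0.76 [244, 237, 304, 289] [[248, 247], [245, 271], [256, 275], [257, 284], [299, 287], [300, 264], [296, 265], [293, 282], [265, 280], [261, 275], [267, 242], [296, 245], [301, 254], [302, 238], [261, 235], [257, 247]]
t rack 0.91 [263, 244, 299, 284] [[266, 243], [262, 278], [293, 282], [295, 263], [284, 262], [281, 258], [295, 255], [296, 247]]
t eye 0.91 [264, 238, 300, 283] [[267, 243], [265, 254], [279, 258], [264, 260], [262, 277], [294, 282], [295, 264], [283, 262], [280, 258], [294, 256], [297, 247]]
t peg 0.63 [266, 255, 428, 277] [[282, 258], [297, 263], [387, 268], [396, 275], [429, 274], [427, 256], [408, 255], [388, 260], [303, 255]]
[[259.5, 234.9], [302.3, 238.1], [298.9, 286.8], [255.2, 283.5], [278.7, 258.1], [278.6, 257.1], [264.6, 256.9], [246.3, 245.9], [243.8, 272.4]]
```

The dish is home within 1 to 2 px in both views, and the peg tip shows beyond the eye. Next the lever.

Run:
```python
from arm import *
from go import go
X=place(p,[[.280,0,0]])[0];print(X);go([X[0],X[1],.22],89)
s=vision.camera('scene')
for uv in ((380,195),(385,185)):
  for z in (0,.08):
    print(least_squares(lambda Y:proj(s,np.array([[Y[0],Y[1],z]]))[0]-uv,p[:2]).x.round(3))
for a in (0,.28,.56): print(armpt([.127,0,.046],a).round(3))
```

```text
[ 0.46190325 -0.25595361  0.        ]
t 23.6 pos [0.4696 0.177  0.2992] shift [-0.8659  0.001   0.1587] turn [-0.0008  0.0003 -0.0008] F [1.  0.2 0.4]
[ 0.5   -0.449]
[ 0.443 -0.282]
[ 0.515 -0.531]
[ 0.457 -0.353]
[0.277 0.    0.185]
[0.285 0.    0.148]
[0.282 0.    0.111]
```

```bash
python3 -m pendant '[-0.866,0.001,0,0,0,0,-1, -0.866,0.001,0,0,0,0,-1, -0.866,0.001,0,0,0,0,-1, -0.866,0.001,0,0,0,0,-1, -0.866,0.001,0,0,0,0,-1, -0.866,0.001,0,0,0,0,-1, -0.866,0.001,0,0,0,0,-1, -0.866,0.001,0,0,0,0,-1, -0.866,0.001,0,0,0,0,-1, -0.866,0.001,0,0,0,0,-1, -0.866,0.001,0.1,0,0,0,-1, -0.866,0.001,0.158,0,0,0,-1]'; python3 go.py .462 -.256 .165 89
```

```text
time_s: 24.85
ee_pos: [0.4616, -0.255, 0.2182]
eef_rot: [-3.14, -0.001, 1.552]
force: [0.7, 0.2, -0.7]
grip_width: 0.0005
grip_force: 0.0
t 24.85 pos [ 0.4616 -0.255   0.2182] shift [-0.0021  0.0011  0.1064] turn [-0.001  -0.0008 -0.0008] F [ 0.7  0.2 -0.7]
```

```bash
python3 -m pendant '[-0.002,0.001,0.03,0,0,0,-1, -0.002,0.001,0.06,0,0,0,-1, -0.002,0.001,0.08,0,0,0,-1, -0.002,0.001,0.095,0,0,0,-1, -0.002,0.001,0.105,0,0,0,-1, -0.002,0.001,0.11,0,0,0,-1, -0.002,0.001,0.115,0,0,0,-1, -0.002,0.001,0.12,0,0,0,-1, -0.002,0.001,0.125,0,0,0,-1, -0.002,0.001,0.13,0,0,0,-1]'; python3 look.py
```

```text
time_s: 25.85
ee_pos: [0.4629, -0.2572, 0.1563]
eef_rot: [3.141, 0.001, 1.552]
force: [-0.2, -1.2, 3.8]
grip_width: 0.0007
grip_force: 1.3
scene [310.3, 160.9, 382.6, 237.0] leftmost 310 236.8
top [264.0, 254.8, 411.5, 275.6] leftmost 266 256.3
[ 0.2 -0.5  0.7] [  0.  -50.2 -33.9   0.1   0.1   0. ]
```

Contact is at the expected height (0.156 + 0.027 = 0.183). I press slowly.

```bash
python3 -m pendant '[0,0,0.005,0,0,0,-1, 0,0,0.01,0,0,0,-1, 0,0,0.015,0,0,0,-1, 0,0,0.02,0,0,0,-1, 0,0,0.025,0,0,0,-1, 0,0,0.03,0,0,0,-1, 0,0,0.035,0,0,0,-1, 0,0,0.04,0,0,0,-1, 0,0,0.045,0,0,0,-1, 0,0,0.05,0,0,0,-1, 0,0,0.055,0,0,0,-1, 0,0,0.06,0,0,0,-1]'; python3 look.py
python3 - <<'E'
from arm import *
s=vision.camera('scene')
for k in ('rack','dish'): print(k,[(round(q['score'],2),q['extent']) for q in silhouettes(k,s)[:1]])
E
```

```text
time_s: 27.25
ee_pos: [0.4629, -0.2574, 0.1262]
eef_rot: [3.141, 0.001, 1.552]
force: [-0.1, -5.0, 4.0]
grip_width: 0.0007
grip_force: 2.4
scene [310.2, 168.2, 386.6, 222.2] leftmost 310 223.1
top [264.4, 251.1, 411.8, 278.2] leftmost 264 254.4
[ 0.3 -0.9  2.6] [  0.4 -50.2 -32.1   0.3   0.4   0. ]
rack [(0.57, [291.3, 229.1, 340.8, 273.3])]
dish [(0.83, [283.8, 238.2, 348.2, 292.6])]
```

```bash
python3 -m pendant '[0,0,0.005,0,0,0,-1, 0,0,0.01,0,0,0,-1, 0,0,0.015,0,0,0,-1, 0,0,0.02,0,0,0,-1, 0,0,0.025,0,0,0,-1, 0,0,0.03,0,0,0,-1, 0,0,0.035,0,0,0,-1, 0,0,0.04,0,0,0,-1, 0,0,0.045,0,0,0,-1, 0,0,0.05,0,0,0,-1, 0,0,0.055,0,0,0,-1, 0,0,0.06,0,0,0,-1]'; python3 look.py
python3 - <<'E'
from arm import *
s=vision.camera('scene')
for k in ('rack','dish'): print(k,[(round(q['score'],2),q['extent']) for q in silhouettes(k,s)[:1]])
E
```

```text
time_s: 28.8
ee_pos: [0.4627, -0.2568, 0.0957]
eef_rot: [3.142, -0.0, 1.552]
force: [-0.7, -2.3, 5.2]
grip_width: 0.0005
grip_force: 2.6
scene [314.1, 179.4, 380.8, 206.6] leftmost 313 204.2
top [266.3, 250.5, 408.9, 276.7] leftmost 266 251.7
[ 0.4 -1.2  1.4] [  0.4 -51.5 -31.4   0.2   0.3  -0. ]
rack [(0.68, [290.1, 203.0, 341.4, 258.8])]
dish [(0.58, [283.8, 247.5, 350.2, 292.4])]
```

Rack rising nicely. I press to the stop.

```bash
python3 -m pendant '[0,0,0.005,0,0,0,-1, 0,0,0.01,0,0,0,-1, 0,0,0.015,0,0,0,-1, 0,0,0.02,0,0,0,-1, 0,0,0.025,0,0,0,-1, 0,0,0.03,0,0,0,-1, 0,0,0.035,0,0,0,-1]'; python3 look.py
```

```text
time_s: 29.85
ee_pos: [0.4634, -0.2567, 0.0835]
eef_rot: [3.139, 0.001, 1.553]
force: [-29.0, 21.0, 84.2]
grip_width: 0.0002
grip_force: 37.5
scene [313.0, 184.2, 381.6, 206.7] leftmost 314 197.4
top [264.8, 248.4, 406.8, 278.5] leftmost 266 250.5
[-23.7  16.6  63.9] [ -2.  -21.8 -21.8  -0.6  -7.8   0.1]
```

```bash
python3 -m pendant '[0,0,-0.01,0,0,0,-1, 0,0,-0.03,0,0,0,-1, 0,0,-0.08,0,0,0,-1, 0,0,-0.16,0,0,0,-1, 0,0,-0.24,0,0,0,-1, 0,0,-0.3,0,0,0,-1, 0,0,-0.3,0,0,0,-1, 0,0,-0.3,0,0,0,-1, 0,0,-0.3,0,0,0,-1, 0,0,-0.3,0,0,0,-1]'
python3 - <<'E'
from arm import *
for i in range(3):
  for n in ('scene','top'):
    s=vision.camera(n)
    print(n,[(k,[(round(q['score'],2),[round(x,1) for x in q['extent']]) for q in silhouettes(k,s)[:1]]) for k in ('rack','dish','peg')])
    if i==0:
        e=[0,0,0];pg=armpt([-.15,0,-.042],.56);P=[pg+[.005,0,.012-.002],armpt([-.18,0,-.042],.56)]
        R=[[x,y,pg[2]-.007-.092+dz] for x in(-.037,.037) for y in (-.042,.042) for dz in (0,.029)]
        q=proj(s,place(p,R));print('pred rack box',q.min(0).round(),q.max(0).round(),'peg,tip',proj(s,place(p,P)).round().tolist())
E
```

```text
time_s: 31.05
ee_pos: [0.4623, -0.2566, 0.2271]
eef_rot: [-3.14, -0.001, 1.552]
force: [0.2, -0.8, 0.1]
grip_width: 0.0007
grip_force: 0.0
scene [('rack', [(0.76, [293.3, 195.5, 342.7, 255.8])]), ('dish', [(0.58, [281.0, 246.3, 348.8, 293.0])]), ('peg', [(0.6, [314.3, 183.0, 383.3, 206.1])])]
pred rack box [290. 216.] [342. 253.] peg,tip [[321.0, 193.0], [313.0, 196.0]]
top [('rack', [(0.61, [263.4, 237.9, 301.8, 279.8])]), ('dish', [(0.95, [243.1, 235.4, 303.8, 289.9])]), ('peg', [(0.63, [266.8, 250.4, 419.7, 279.6])])]
pred rack box [259. 236.] [298. 280.] peg,tip [[281.0, 252.0], [265.0, 251.0]]
scene [('rack', [(0.66, [289.8, 196.8, 343.0, 252.9])]), ('dish', [(0.74, [281.5, 242.1, 346.5, 292.0])]), ('peg', [(0.78, [314.3, 187.8, 382.3, 205.1])])]
top [('rack', [(0.75, [263.6, 237.1, 300.1, 281.6])]), ('dish', [(0.8, [247.2, 235.5, 303.0, 287.1])]), ('peg', [(0.59, [267.3, 248.9, 419.9, 278.8])])]
scene [('rack', [(0.96, [290.9, 198.9, 342.4, 252.7])]), ('dish', [(0.91, [283.9, 242.8, 350.2, 291.8])]), ('peg', [(0.68, [314.6, 185.9, 381.1, 205.4])])]
top [('rack', [(0.69, [261.6, 235.6, 302.4, 281.1])]), ('dish', [(0.75, [243.1, 235.6, 302.6, 288.0])]), ('peg', [(0.72, [264.4, 246.3, 422.2, 281.6])])]
```

The measured rack box matches the box predicted for a rack hanging from the peg with the lever fully down. I let it settle, then hand in.

```bash
for i in 1 2 3 4; do python3 -m pendant '[0,0,0,0,0,0,-1, 0,0,0,0,0,0,-1, 0,0,0,0,0,0,-1, 0,0,0,0,0,0,-1, 0,0,0,0,0,0,-1, 0,0,0,0,0,0,-1, 0,0,0,0,0,0,-1, 0,0,0,0,0,0,-1, 0,0,0,0,0,0,-1, 0,0,0,0,0,0,-1, 0,0,0,0,0,0,-1, 0,0,0,0,0,0,-1]' >/dev/null; done
python3 - <<'E'
from h import *
s=vision.camera('scene');print([silhouettes(k,s)[0]['extent'] for k in ('rack','dish')]);print(order.hand_in())
E
```

```text
[[293.7, 202.3, 341.7, 255.1], [282.3, 243.7, 346.1, 291.9]]
the job is handed in; nothing more can be done
None
```

I handed the job in at about 36 s of the 69 s limit: the arm was pressed down, the dish pushed home with the peg through the eye, and the lever pressed to its stop; the last camera check matched a rack hanging clear above the dish, but hand-in returned no verdict.

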